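# Sniff the cover seam of a power supply with a near-field probe

### The job

Take the near-field probe out of its stand and, holding it upright, guide its orange ball tip slowly and steadily (about 3 cm a second) along the whole black cover seam of the blue power supply, from the green dot round the corner to the red dot, following the seam line, with the tip never more than about 5 mm above it and never pressed hard on it. Then put the probe back in its stand, hanging upright by its collar, and let go; leave everything else on the bench where it is.

Things in the scene. Friction and masses are not known exactly. Their poses are not given: they have to be found in the camera images.
- probe: near-field probe, 143 mm long, upright in its stand; origin at the lowest point of its orange ball tip (16 mm diameter), z up along the probe. White shaft 10 mm thick up to 75 mm; black round collar 46 mm diameter at 75 to 79 mm; blue square handle 22 x 22 mm (faces along its x and y) from 79 to 135 mm, to grip; brass plug on top to 143 mm. 55 to 110 g
- stand: grey square block 72 x 72 mm, 90 mm high, fixed to the bench; origin at the centre of its underside, z up. A 28 mm through hole runs down its middle; the probe hangs in it with the collar's underside flat on the block's top, so the ball tip is 15 mm above the bench
- power_supply: light blue metal box 130 (x) by 210 (y) by 46 mm high, fixed to the bench; origin at the centre of its underside. A silver cover plate fills one corner of its flat top; the black seam line (3 mm wide, flush) runs in an L along the cover's two inner edges. A green dot lies 16 mm beside the seam's start, a red dot 16 mm beside its end
- seam_start (a point): point on the seam line where the scan starts, level with the green dot, on the top face of the power supply; the first leg runs straight from here 132 mm to seam_corner (+y of the power supply)
- seam_corner (a point): the right-angled corner of the seam, on the top face; the second leg runs straight from here 66 mm to seam_end (-x of the power supply)
- seam_end (a point): point on the seam line where the scan ends, level with the red dot, on the top face
- screw_tray: bystander: yellow open tray of screws, 100 x 120 x 28 mm, loose; origin at the centre of its underside
- multimeter: bystander: yellow and black hand multimeter lying flat, 185 x 90 x 48 mm, loose; origin at the centre of its underside
- screwdriver: bystander: screwdriver with a red handle, lying, loose
- solder_pump: bystander: blue solder pump lying, about 210 mm long, 22 mm high, loose; origin under its middle
- heatsink: bystander: finned aluminium heat sink 70 x 90 x 32 mm, loose; origin at the centre of its underside
- tape_roll: bystander: amber roll of tape, 90 mm diameter, 19 mm high, loose; origin at the centre of its underside

How it is judged:
By the outcome, as a careful person would: the job done as asked, in the order asked, and still so for the second after the job is handed in, with the robot touching nothing.
It also fails if it takes over 62 s, if anything falls off the work surface, if the arm or the gripper's body presses on something with over 40 N, if the wrist force passes 120 N, or if a joint passes its speed limit or range.

### The arm

A 6-joint arm with a two-finger parallel gripper is mounted at the origin on the work surface. World frame = base frame: x ahead of the robot, y to its left, z up, the work surface at z = 0. Lengths are in m, angles in rad, forces in N, time in s.
With the tool pointing down it reaches from about 0.35 to 0.85 m from the base axis. Payload 8.1 kg.
Tool frame: the origin (TCP) lies on the centre line of the jaws, within the pads' length; the fingertips stand robot.tips_ahead ahead of it and the grasp point (between the pads) lies 8 mm behind it (robot.tips_ahead is the distance from the TCP to the fingertips, in m); z points along the fingers, y is the direction in which the jaws open and shut (so a half turn about z gives the same grasp; the last joint's range is limited). The gripper opens to 93 mm and grips with 3 to 60 N. Pads are 15 mm wide; open, the fingers measure 128 mm over their backs; the gripper's body (75 mm by 188 mm) begins 65 mm behind the grasp point.
Start: joints at [1.079, 0.13, 1.488, -0, 1.523, -0.085], TCP at [0.237, 0.551, 0.23] pointing down, gripper open.
Joint ranges: [-2.96, 2.96], [-0.89, 2.26], [0.02, 2.5], [-1.34, 4.48], [0, 2.73], [-2.66, 2.66]. Speed limits (rad/s): [2.39, 2.39, 2.79, 3.14, 3.14, 3.14].

### API

Orientations are given as a rotation vector (axis times angle).
In Python, from plant import monitor, eyes, job, robot gives the robot as it stands.
- The arm moves only by the tool servo_tool, never from a script. Its argument "plan" is a list that holds one entry, the list of rows, each a list of 7 numbers: the closure, from -1 (fully open) to 1 (shut), so that 0 is half open, then the shift along the world's x, y, z in mm, then the turn, a rotation vector about the world's x, y, z in rad. In form: [[[hand, dx, dy, dz, ax, ay, az], ...]]. A call has 1 to 12 rows; each row shifts and turns the commanded pose from where the row before left it; what a row does not reach is not made up. A row lasts 1/10 s, in which the tool goes at most 50 mm and 8.59 degrees, less where a joint would pass 70% of its speed; a pose out of reach is approached as far as the arm can. A call with a gripper value outside its range is refused whole. The fingers move at their own pace and stop on an object; "force" is the grip in N (left out, the last holds). Time passes only in rows, so rows that do not move let the fingers close. It gives the time, the measured TCP pose, the force and the opening at its end, in the units of the state.
- monitor.read_state(): the state, without advancing time (a new reading comes with each control period).
- eyes.read_camera(name): name is "side" or "top" or "wrist"; returns the picture (384x512x3 uint8, red, green, blue); there is no depth.
- eyes.camera_info(name): a dict with "mtx" (3x3 intrinsics, pixels), "R" (3x3) and "t" (3): a world point X has camera coordinates R X + t. Camera axes: x right, y down, z forward; pixel columns grow to the right and rows downward; lengths in m; the calibration is good to about 2 mm. A picture is of the moment at which its call begins: read the wrist's pose just before it. camera_info takes no time and is no camera call; for the wrist camera it gives the pose at the moment of the call.
- job.close_job(): hands the job in, once; it reports no verdict.
The state is a dict: "t": time; "q": joint angles; "dq": joint speeds; "joint_torque": joint torques, N m; "tool_pos": TCP position; "orientation": TCP orientation; "force": force on the tool from outside, world axes, zero at the start; "wrist_torque": the same for the moment, N m; "opening": finger opening in m.
Only numpy, scipy, OpenCV 4.12 (cv2) and the standard library are available. Lean on these libraries where they do the work, as an engineer would, in place of code of your own. Each camera call takes 0.05 s, during which the arm holds its last target. There are 200 camera calls.

## Working session

There is one attempt and no reset: what is moved stays moved. The work goes in short steps, Python scripts to look and compute and a tool call to move; the robot and the scene stay as the last step left them, time stands still between calls to the robot, and variables do not carry over. Pictures are saved under pics/ and viewed, about 8 in all and at most 12, crops included, and the job is handed in when it is done.

Besides the shell and the picture viewer there is one more tool, called after "Call:" as name([rows], argument=value, ...), one row to a line, values as JSON. servo_tool: Moves the arm, as the interface text tells. Its arguments: {"type":"object","properties":{"plan":{"type":"array"},"force":{"type":"number"}},"required":["plan"]}

```bash
mkdir -p pics; python3 - <<'E'
from plant import monitor, eyes, job, robot
import cv2, numpy as np
print(robot.tips_ahead, monitor.read_state())
for n in("top","side"):
    im=eyes.read_camera(n); cv2.imwrite(f"pics/{n}0.png",im[:,:,::-1]); i=eyes.camera_info(n); print(n,i)
a=cv2.imread("pics/top0.png");cv2.imwrite("pics/top0b.png",cv2.resize(a,(800,600),interpolation=cv2.INTER_CUBIC))
E
```

```text
0.011 {'t': 0.0, 'q': array([ 1.07863470e+00,  1.31148978e-01,  1.48930392e+00,  1.86358072e-05,
        1.52299636e+00, -8.53895888e-02]), 'dq': array([-0.00130967, -0.00035556,  0.00078147, -0.00225655, -0.00025255,
       -0.0002336 ]), 'joint_torque': array([ 1.32000372e-03, -5.59826195e+01, -4.91777909e+01,  7.66779645e-02,
        3.49618751e-02, -1.60098839e-04]), 'tool_pos': array([0.23708973, 0.55055988, 0.22858118]), 'orientation': array([-6.34450710e-01, -3.07630217e+00,  2.78678743e-03]), 'force': array([ 0.25844188, -0.35705045, -0.26030008]), 'wrist_torque': array([-0.01405788, -0.00205082,  0.01025092]), 'opening': 0.0931938848478163}
top {'mtx': array([[375.18412025,   0.        , 252.39027547],
       [  0.        , 375.18412025, 190.17620494],
       [  0.        ,   0.        ,   1.        ]]), 'R': array([[ 0.02340044, -0.99971895, -0.00379881],
       [-0.98547633, -0.02242745, -0.1683253 ],
       [ 0.1681928 ,  0.00768252, -0.98572418]]), 't': array([0.00696665, 0.58834088, 1.2176318 ])}
side {'mtx': array([[373.3315414 ,   0.        , 257.9603186 ],
       [  0.        , 373.3315414 , 192.62979909],
       [  0.        ,   0.        ,   1.        ]]), 'R': array([[ 0.96660447, -0.25566773,  0.01760115],
       [-0.12036305, -0.51354554, -0.84957855],
       [ 0.22624881,  0.8190879 , -0.52716836]]), 't': array([-0.55083663,  0.12388238,  1.30005238])}
```

View pics/top0b.png

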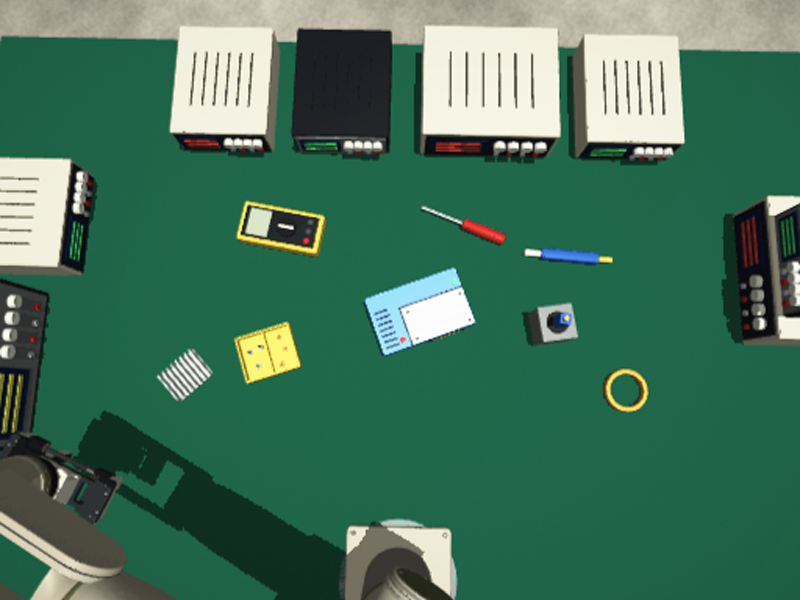

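View pics/side0.png

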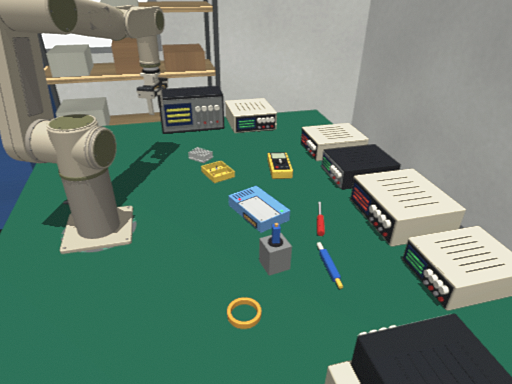

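```bash
cat > h.py <<'E'
from plant import monitor, eyes, job, robot
import cv2, numpy as np
from scipy.spatial.transform import Rotation as Ro
def back(uv,z,i):
    uv=np.atleast_2d(np.array(uv,float)); K,R,t=i["mtx"],i["R"],i["t"]
    d=(R.T@np.linalg.inv(K)@np.c_[uv,np.ones(len(uv))].T).T; c=-R.T@t
    return c+d*((z-c[2])/d[:,2])[:,None]
def proj(X,i):
    X=np.atleast_2d(X); p=(i["mtx"]@(i["R"]@X.T+i["t"][:,None])).T; return p[:,:2]/p[:,2:]
E
python3 - <<'E'
from h import *
i=eyes.camera_info("top"); s=1/1.5625
print("ps corners",back(np.array([[364,300],[455,268],[476,322],[383,355]])*s,.046,i)[:,:2].round(3))
print("dots g,r",back(np.array([[453,281],[403,340]])*s,.046,i)[:,:2].round(3))
print("stand",back(np.array([[535,307],[572,304],[578,341],[541,344]])*s,.09,i)[:,:2].round(3))
print("plug",back(np.array([[566,317]])*s,.158,i)[:,:2].round(3))
c=eyes.camera_info("wrist"); print(c, monitor.read_state()["tool_pos"], Ro.from_rotvec(monitor.read_state()["orientation"]).as_matrix().round(3))
print(-c["R"].T@c["t"])
E
```

```text
ps corners [[ 0.581  0.086]
 [ 0.656 -0.11 ]
 [ 0.538 -0.156]
 [ 0.463  0.042]]
dots g,r [[ 0.627 -0.106]
 [ 0.496 -0.   ]]
stand [[ 0.567 -0.273]
 [ 0.575 -0.351]
 [ 0.498 -0.361]
 [ 0.49  -0.284]]
plug [[ 0.538 -0.318]]
{'mtx': array([[266.68046423,   0.        , 254.61774548],
       [  0.        , 266.68046423, 193.69302157],
       [  0.        ,   0.        ,   1.        ]]), 'R': array([[ 0.39572226,  0.91836753, -0.00223197],
       [ 0.88752781, -0.38180668,  0.25791093],
       [ 0.23600484, -0.10404202, -0.96616612]]), 't': array([-0.59786853, -0.03008827,  0.38984951])} [0.23714717 0.55061598 0.22873704] [[-0.918  0.396 -0.001]
 [ 0.396  0.918 -0.001]
 [ 0.    -0.002 -1.   ]]
[0.17128769 0.57813588 0.38308506]
```

Call:
servo_tool([
  [[-1, 20, -44, 2, 0, 0, -0.146], [-1, 20, -44, 2, 0, 0, -0.146], [-1, 20, -44, 2, 0, 0, -0.146], [-1, 20, -44, 2, 0, 0, -0.146], [-1, 20, -44, 2, 0, 0, -0.146], [-1, 20, -44, 2, 0, 0, -0.146], [-1, 20, -44, 2, 0, 0, -0.146], [-1, 20, -44, 2, 0, 0, 0], [-1, 20, -44, 2, 0, 0, 0], [-1, 20, -44, 2, 0, 0, 0], [-1, 20, -44, 2, 0, 0, 0], [-1, 20, -44, 2, 0, 0, 0]],
], force=20)

```text
t: 1.3
tool_pos: [0.4776, 0.0211, 0.2535]
orientation: [-2.058, -2.373, -0.0]
force: [-0.1, 0.5, -0.7]
opening: 0.093
```

Call:
servo_tool([
  [[-1, 20, -44, 2, 0, 0, 0], [-1, 20, -44, 2, 0, 0, 0], [-1, 20, -44, 2, 0, 0, 0], [-1, 20, -44, 2, 0, 0, 0], [-1, 0, 0, 0, 0, 0, 0], [-1, 0, 0, 0, 0, 0, 0], [-1, 0, 0, 0, 0, 0, 0]],
])

```text
t: 2.0
tool_pos: [0.557, -0.152, 0.2613]
orientation: [-2.057, -2.373, -0.0]
force: [-0.7, -0.2, -0.5]
opening: 0.0931
```

```bash
python3 - <<'E'
from h import *
s=monitor.read_state(); i=eyes.camera_info("wrist"); im=eyes.read_camera("wrist")
print(s["t"],s["tool_pos"],s["q"].round(2),Ro.from_rotvec(s["orientation"]).as_matrix().round(3),s["force"])
np.savez("w1.npz",**i); cv2.imwrite("pics/w1.png",im[:,:,::-1])
cv2.imwrite("pics/w1b.png",cv2.resize(im[:,:,::-1],(800,600),interpolation=cv2.INTER_CUBIC))
E
```

```text
2.0 [ 0.55698484 -0.15204651  0.26127586] [-0.36  0.06  1.51  0.    1.58 -0.5 ] [[-0.142  0.99  -0.001]
 [ 0.99   0.142  0.001]
 [ 0.001 -0.001 -1.   ]] [-0.69234985 -0.23371834 -0.47314966]
```

View pics/w1b.png

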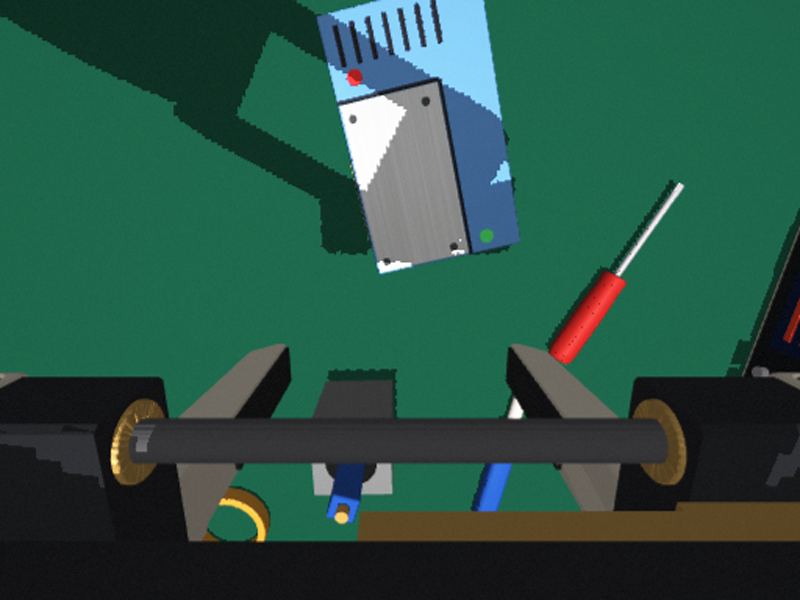

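```bash
python3 - <<'E'
from h import *
i=dict(np.load("w1.npz")); f=1/1.5625
P=lambda uv,z:back((np.array(uv,float)+.5)*f-.5,z,i)[:,:2].round(4)
print("corners",P([[484,0],[519,243],[379,273]],.046).tolist())
print("dots g,r",P([[487,236],[355,77]],.046).tolist())
print("seam s,c,e",P([[469,240],[440,79],[349,101]],.046).tolist())
print("stand front top edge",P([[315,418],[395,418],[314,494],[391,493]],.09).tolist())
print("plug",P([[342,517]],.158).tolist())
c0=P([[440,79]],.046)[0]; s0=P([[469,240]],.046)[0]; d=(c0-s0)/np.linalg.norm(c0-s0); n=np.array([d[1],-d[0]]) # ps +x
# rectified: u along d (from s0, 0.5mm), v along n
for name,ii,im in(("wrist",i,cv2.imread("pics/w1.png")),("top",eyes.camera_info("top"),cv2.imread("pics/top0.png"))):
    g=cv2.cvtColor(im,cv2.COLOR_BGR2GRAY)
    def samp(o,a,b,L):
        k=np.arange(.01,L-.01,.001); w=np.arange(-.008,.0081,.0005)
        X=o[None,None]+k[:,None,None]*a+w[None,:,None]*b
        uv=proj(np.c_[X.reshape(-1,2),np.full(X[...,0].size,.046)],ii).astype(np.float32)
        v=cv2.remap(g,uv[:,:1],uv[:,1:],cv2.INTER_LINEAR).reshape(len(k),len(w))
        m=w[v.argmin(1)]; p=np.polyfit(k,m,1); r=abs(m-np.polyval(p,k)); ok=r<.002
        p=np.polyfit(k[ok],m[ok],1); return p,ok.mean()
    L=np.linalg.norm(c0-s0); p1,q1=samp(s0,d,n,L); p2,q2=samp(c0,-n,d,.066)
    # line1 : s0+k d+(p1 k+p10)n ; line2: c0-k n+(..)d
    A1=s0+p1[1]*n; D1=d+p1[0]*n; A2=c0+p2[1]*d; D2=-n+p2[0]*d
    t=np.linalg.solve(np.c_[D1,-D2],A2-A1); C=A1+t[0]*D1; D1/=np.linalg.norm(D1);D2/=np.linalg.norm(D2)
    print(name,"corner",C.round(4),"start",(C-.132*D1).round(4),"end",(C+.066*D2).round(4),"angles",np.degrees(np.arctan2(D1[1],D1[0])),np.degrees(np.arctan2(D2[1],D2[0]))-90,q1,q2)
E
```

```text
corners [[0.5913, 0.0679], [0.6582, -0.1107], [0.5391, -0.155]]
dots g,r [[0.629, -0.1087], [0.4993, 0.0006]]
seam s,c,e [[0.6139, -0.1144], [0.567, 0.0089], [0.4965, -0.0176]]
stand front top edge [[0.5014, -0.2819], [0.5706, -0.2719], [0.5076, -0.3601], [0.5778, -0.3489]]
plug [[0.5382, -0.3192]]
wrist corner [0.5663 0.0091] start [ 0.6135 -0.1142] end [ 0.5047 -0.0145] angles 110.9612817392226 -249.03495974574935 1.0 1.0
top corner [0.5668 0.0116] start [ 0.6135 -0.1119] end [ 0.505  -0.0117] angles 110.71400113002798 -249.36004125839472 1.0 1.0
```

Call:
servo_tool([
  [[-1, -5, -42, 0, 0, 0, 0], [-1, -5, -42, 0, 0, 0, 0], [-1, -5, -42, 0, 0, 0, 0], [-1, -4, -40, 0, 0, 0, 0], [-1, 0, 0, 0, 0, 0, 0], [-1, 0, 0, 0, 0, 0, 0]],
])

```text
t: 2.65
tool_pos: [0.5383, -0.3183, 0.2618]
orientation: [-2.058, -2.373, -0.001]
force: [0.4, -0.1, -0.0]
opening: 0.0927
```

```bash
python3 - <<'E'
from h import *
s=monitor.read_state(); i=eyes.camera_info("wrist"); im=eyes.read_camera("wrist")
print(s["t"],s["tool_pos"],s["force"])
np.savez("w2.npz",**i); cv2.imwrite("pics/w2.png",im[:,:,::-1])
p=proj([.5385,-.318,.158],i)[0].round().astype(int); print(p)
x,y=max(p[0]-80,0),max(p[1]-60,0); print(x,y)
cv2.imwrite("pics/w2b.png",cv2.resize(im[y:y+120,x:x+160,::-1],(800,600),interpolation=cv2.INTER_CUBIC))
E
```

```text
2.65 [ 0.53829916 -0.31829136  0.26183144] [ 0.42102828 -0.11527726 -0.03506447]
[255 195]
175 135
```

View pics/w2b.png

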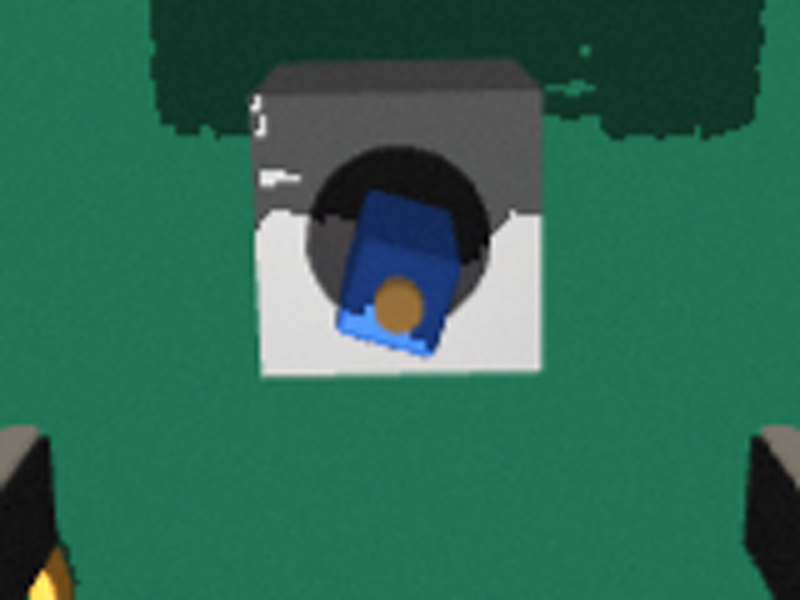

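```bash
python3 - <<'E'
from h import *
i=dict(np.load("w2.npz"))
P=lambda uv,z:back((np.array(uv,float)+.5)/5-.5+[175,135],z,i)[:,:2]
q=P([[337,328],[433,356],[460,262],[358,237]],.150); print(q.round(4),q.mean(0))
e=np.roll(q,-1,0)-q; print(np.linalg.norm(e,axis=1), np.degrees(np.arctan2(e[:,1],e[:,0])))
print("plug",P([[399,303]],.158)); c=P([[307,240],[491,240],[399,146]],.094);print("collar",c, np.linalg.norm(c[0]-c[1]))
st=P([[252,93],[542,93],[542,371],[262,376]],.09);print("stand",st,st.mean(0))
E
```

```text
[[ 0.5258 -0.3279]
 [ 0.5465 -0.3311]
 [ 0.549  -0.3103]
 [ 0.5276 -0.308 ]] [ 0.53721363 -0.31931007]
[0.020921   0.02093605 0.02154766 0.01989376] [ -8.83711375  83.13157219 174.01909246 -95.03514331]
plug [[ 0.5375256  -0.31852332]]
collar [[ 0.51510065 -0.32309073]
 [ 0.56016696 -0.31665664]
 [ 0.53433856 -0.29673366]] 0.045523287956585876
stand [[ 0.49717042 -0.28955243]
 [ 0.56704293 -0.27958078]
 [ 0.57902241 -0.34970518]
 [ 0.50789475 -0.36123059]] [ 0.53778263 -0.32001725]
```

Call:
servo_tool([
  [[-1, 0, -1, -10, 0, 0, -0.13], [-1, 0, 0, -24, 0, 0, -0.13], [-1, 0, 0, -40, 0, 0, 0], [-1, 0, 0, -40, 0, 0, 0], [-1, 0, 0, -20, 0, 0, 0], [-1, 0, 0, -10, 0, 0, 0], [-1, 0, 0, 0, 0, 0, 0], [-1, 0, 0, 0, 0, 0, 0]],
], force=30)

```text
t: 3.5
tool_pos: [0.5395, -0.3196, 0.1194]
orientation: [2.346, 2.086, 0.001]
force: [-0.1, -0.6, 1.2]
opening: 0.0931
```

Call:
servo_tool([
  [[1, 0, 0, 0, 0, 0, 0], [1, 0, 0, 0, 0, 0, 0], [1, 0, 0, 0, 0, 0, 0], [1, 0, 0, 0, 0, 0, 0], [1, 0, 0, 0, 0, 0, 0], [1, 0, 0, 0, 0, 0, 0], [1, 0, 0, 0, 0, 0, 0], [1, 0, 0, 0, 0, 0, 0]],
])

```text
t: 4.3
tool_pos: [0.5383, -0.3199, 0.1175]
orientation: [-2.348, -2.086, 0.0]
force: [-0.2, -0.0, -0.1]
opening: 0.0338
```

Call:
servo_tool([
  [[1, 0, 0, 0, 0, 0, 0], [1, 0, 0, 0, 0, 0, 0], [1, 0, 0, 0, 0, 0, 0], [1, 0, 0, 0, 0, 0, 0]],
])

```text
t: 4.7
tool_pos: [0.5384, -0.3199, 0.1176]
orientation: [-2.349, -2.087, 0.0]
force: [0.2, 0.8, 1.2]
opening: 0.0217
```

Call:
servo_tool([
  [[1, 0, 0, 10, 0, 0, 0], [1, 0, 0, 20, 0, 0, 0], [1, 0, 0, 30, 0, 0, 0], [1, 0, 0, 30, 0, 0, 0], [1, 0, 0, 15, 0, 0, 0], [1, 0, 0, 0, 0, 0, 0]],
])

```text
t: 5.3
tool_pos: [0.5398, -0.3209, 0.2263]
orientation: [2.344, 2.083, 0.002]
force: [0.1, -0.9, -0.9]
opening: 0.0221
```

Call:
servo_tool([
  [[1, 5, 17, 0, 0, 0, 0], [1, 10, 30, 0, 0, 0, 0], [1, 12, 30, 0, 0, 0, 0], [1, 12, 30, 0, 0, 0, 0], [1, 12, 30, -10, 0, 0, 0], [1, 10, 30, -15, 0, 0, 0], [1, 10, 25, -15, 0, 0, 0], [1, 4, 15, -5, 0, 0, 0], [1, 0, 0, 0, 0, 0, 0], [1, 0, 0, 0, 0, 0, 0], [1, 0, 0, 0, 0, 0, 0]],
])

```text
t: 6.4
tool_pos: [0.6134, -0.1141, 0.1783]
orientation: [2.349, 2.085, 0.0]
force: [0.3, -0.3, -1.8]
opening: 0.0217
```

```bash
python3 - <<'E'
from h import *
s=monitor.read_state(); i=eyes.camera_info("wrist"); im=eyes.read_camera("wrist")
print(s["t"],s["tool_pos"],s["force"],s["q"].round(2),s["opening"])
np.savez("w3.npz",**i); cv2.imwrite("pics/w3.png",im[:,:,::-1])
t=s["tool_pos"]; print(proj([[*t[:2],t[2]-.1026],[.6135,-.113,.046],[.5665,.0103,.046],[.505,-.013,.046]],i))
cv2.imwrite("pics/w3b.png",cv2.resize(im[:,:,::-1],(800,600),interpolation=cv2.INTER_CUBIC))
E
```

```text
6.4 [ 0.61340382 -0.11410754  0.17827801] [ 0.33317212 -0.32053617 -1.81140226] [-0.27  0.22  1.48 -0.    1.44 -0.15] 0.021667010043296596
[[254.85979011 195.19456106]
 [254.80045362 187.11367365]
 [193.01186166  72.60163842]
 [137.72769312 104.88832951]]
```

View pics/w3b.png

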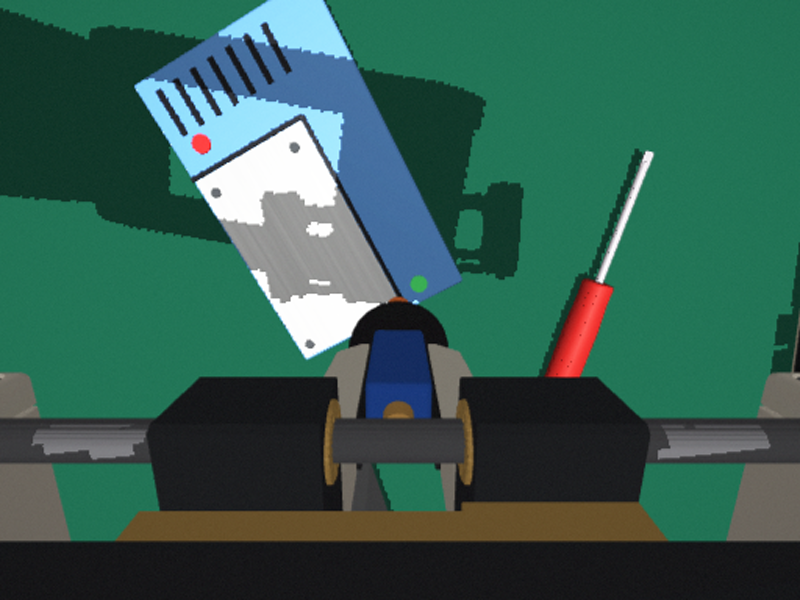

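```bash
python3 - <<'E'
from h import *
i=dict(np.load("w3.npz")); im=cv2.imread("pics/w3.png"); g=cv2.cvtColor(im,cv2.COLOR_BGR2GRAY)
s0=np.array([.6135,-.113]);c0=np.array([.5665,.0103]); d=(c0-s0)/np.linalg.norm(c0-s0); n=np.array([d[1],-d[0]])
def samp(o,a,b,k0,k1):
    k=np.arange(k0,k1,.001); w=np.arange(-.008,.0081,.0005)
    X=o[None,None]+k[:,None,None]*a+w[None,:,None]*b
    uv=proj(np.c_[X.reshape(-1,2),np.full(X[...,0].size,.046)],i).astype(np.float32)
    v=cv2.remap(g,uv[:,:1],uv[:,1:],cv2.INTER_LINEAR).reshape(len(k),len(w))
    m=w[v.argmin(1)]; p=np.polyfit(k,m,1); ok=abs(m-np.polyval(p,k))<.002
    return np.polyfit(k[ok],m[ok],1),ok.mean()
p1,q1=samp(s0,d,n,.03,.12);p2,q2=samp(c0,-n,d,.01,.06)
A1=s0+p1[1]*n; D1=d+p1[0]*n; A2=c0+p2[1]*d; D2=-n+p2[0]*d
t=np.linalg.solve(np.c_[D1,-D2],A2-A1); C=A1+t[0]*D1; D1/=np.linalg.norm(D1);D2/=np.linalg.norm(D2)
print("corner",C.round(4),"start",(C-.132*D1).round(4),"end",(C+.066*D2).round(4),np.degrees(np.arctan2(D1[1],D1[0])),q1,q2)
print("dots",back((np.array([[419,284],[201,144]])+.5)/1.5625-.5,.046,i)[:,:2], "exp", C-.132*D1-.016*D2, C+.066*D2+.016*D1)
h=cv2.cvtColor(im,cv2.COLOR_BGR2HSV); m=cv2.inRange(h,(3,120,60),(18,255,255))[180:205,235:275]; ys,xs=np.nonzero(m); print("ball px",len(xs),xs.min()+235,xs.max()+235,ys.min()+180)
u=np.random.default_rng(0).normal(size=(5000,3)); u/=np.linalg.norm(u,axis=1)[:,None]
b=np.array([.6134,-.1141,.1783-.1026+.008])+.008*u; p=proj(b,i); print("exp",p.min(0),p.max(0))
E
```

```text
corner [0.5665 0.0092] start [ 0.6134 -0.1142] end [ 0.5049 -0.0146] 110.80874845576085 1.0 1.0
dots [[ 6.28631677e-01 -1.08506628e-01]
 [ 4.98580791e-01  2.40669899e-04]] exp [ 0.62829142 -0.10839049] [4.99229959e-01 3.90151653e-04]
ball px 29 249 260 190
exp [246.61656534 189.13212085] [263.11253798 205.62983086]
```

Call:
servo_tool([
  [[1, 0.5, -1, -8, 0, 0, 0], [1, 0, 0, -8, 0, 0, 0], [1, 0, 0, -5, 0, 0, 0], [1, 0, 0, -3, 0, 0, 0], [1, 0, 0, -2, 0, 0, 0], [1, 0, 0, 0, 0, 0, 0], [1, 0, 0, 0, 0, 0, 0], [1, 0, 0, 0, 0, 0, 0]],
])

```text
t: 7.25
tool_pos: [0.6141, -0.114, 0.152]
orientation: [2.348, 2.086, 0.001]
force: [-0.3, -0.0, -1.3]
opening: 0.0219
```

```bash
python3 - <<'E'
from h import *
s=monitor.read_state(); im=eyes.read_camera("side"); i=eyes.camera_info("side")
print(s["t"],s["tool_pos"],s["force"],Ro.from_rotvec(s["orientation"]).as_matrix().round(4)[:,2],s["opening"])
t=s["tool_pos"]; print(proj([[*t[:2],t[2]-.1026],[.6134,-.1132,.046]],i))
p=proj([[*t[:2],t[2]-.1026]],i)[0].astype(int)
c=im[p[1]-70:p[1]+35,p[0]-70:p[0]+70,::-1]; print(p)
cv2.imwrite("pics/s1.png",cv2.resize(c,(800,600),interpolation=cv2.INTER_CUBIC))
E
```

```text
7.25 [ 0.61412209 -0.11395413  0.15203915] [-0.27594003 -0.01018344 -1.31971351] [ 6.e-04 -2.e-04 -1.e+00] 0.02193100118492574
[[278.5510829  211.43873369]
 [278.24708675 212.14684657]]
[278 211]
```

View pics/s1.png

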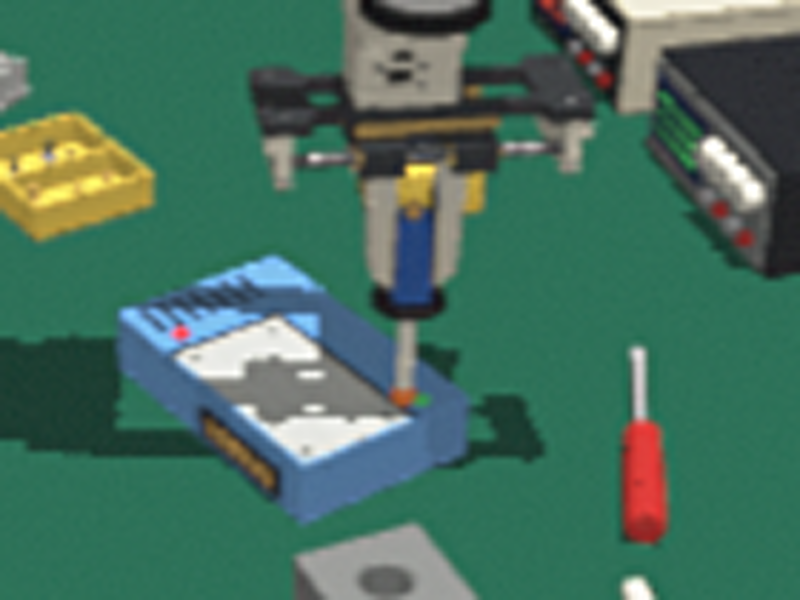

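Call:
servo_tool([
  [[1, 0, 0, -0.8, 0, 0, 0], [1, 0, 0, -0.7, 0, 0, 0], [1, 0, 0, 0, 0, 0, 0], [1, 0, 0, 0, 0, 0, 0]],
])

```text
t: 7.7
tool_pos: [0.6138, -0.1139, 0.1501]
orientation: [-2.348, -2.087, 0.0]
force: [-0.8, -0.4, -1.2]
opening: 0.0217
```

Call:
servo_tool([
  [[1, -1.08, 2.82, 0, 0, 0, 0], [1, -1.08, 2.82, 0, 0, 0, 0], [1, -1.08, 2.82, 0, 0, 0, 0], [1, -1.08, 2.82, 0, 0, 0, 0], [1, -1.08, 2.82, 0, 0, 0, 0], [1, -1.08, 2.82, 0, 0, 0, 0], [1, -1.08, 2.82, 0, 0, 0, 0], [1, -1.08, 2.82, 0, 0, 0, 0], [1, -1.08, 2.82, 0, 0, 0, 0], [1, -1.08, 2.82, 0, 0, 0, 0], [1, -1.08, 2.82, 0, 0, 0, 0]],
])

```text
t: 8.8
tool_pos: [0.6019, -0.0827, 0.1501]
orientation: [2.349, 2.087, 0.0]
force: [0.2, 0.6, -1.8]
opening: 0.0219
```

Call:
servo_tool([
  [[1, -1.08, 2.82, 0, 0, 0, 0], [1, -1.08, 2.82, 0, 0, 0, 0], [1, -1.08, 2.82, 0, 0, 0, 0], [1, -1.08, 2.82, 0, 0, 0, 0], [1, -1.08, 2.82, 0, 0, 0, 0], [1, -1.08, 2.82, 0, 0, 0, 0], [1, -1.08, 2.82, 0, 0, 0, 0], [1, -1.08, 2.82, 0, 0, 0, 0], [1, -1.08, 2.82, 0, 0, 0, 0], [1, -1.08, 2.82, 0, 0, 0, 0], [1, -1.08, 2.82, 0, 0, 0, 0]],
])

```text
t: 9.9
tool_pos: [0.5901, -0.0517, 0.1502]
orientation: [2.348, 2.087, 0.0]
force: [0.1, 0.9, -1.4]
opening: 0.0218
```

Call:
servo_tool([
  [[1, -1.08, 2.82, 0, 0, 0, 0], [1, -1.08, 2.82, 0, 0, 0, 0], [1, -1.08, 2.82, 0, 0, 0, 0], [1, -1.08, 2.82, 0, 0, 0, 0], [1, -1.08, 2.82, 0, 0, 0, 0], [1, -1.08, 2.82, 0, 0, 0, 0], [1, -1.08, 2.82, 0, 0, 0, 0], [1, -1.08, 2.82, 0, 0, 0, 0], [1, -1.08, 2.82, 0, 0, 0, 0], [1, -1.08, 2.82, 0, 0, 0, 0], [1, -1.08, 2.82, 0, 0, 0, 0]],
])

```text
t: 11.0
tool_pos: [0.5781, -0.0207, 0.1502]
orientation: [2.348, 2.087, -0.0]
force: [-0.8, -0.1, -1.2]
opening: 0.0218
```

Call:
servo_tool([
  [[1, -1.07, 2.82, 0, 0, 0, 0], [1, -1.07, 2.82, 0, 0, 0, 0], [1, -1.07, 2.82, 0, 0, 0, 0], [1, -1.07, 2.82, 0, 0, 0, 0], [1, -1.07, 2.82, 0, 0, 0, 0], [1, -1.07, 2.82, 0, 0, 0, 0], [1, -1.07, 2.82, 0, 0, 0, 0], [1, -1.07, 2.82, 0, 0, 0, 0], [1, -1.07, 2.82, 0, 0, 0, 0], [1, -1.07, 2.82, 0, 0, 0, 0], [1, -1.07, 2.82, 0, 0, 0, 0], [1, 0, 0, 0, 0, 0, 0]],
])

```text
t: 12.2
tool_pos: [0.5663, 0.0105, 0.1501]
orientation: [-2.348, -2.087, 0.0]
force: [-0.4, 0.1, -1.8]
opening: 0.0218
```

```bash
python3 - <<'E'
from h import *
s=monitor.read_state(); im=eyes.read_camera("side"); i=eyes.camera_info("side")
print(s["t"],s["tool_pos"],s["force"]); t=s["tool_pos"]
p=proj([[*t[:2],t[2]-.1026]],i)[0].astype(int)
cv2.imwrite("pics/s2.png",cv2.resize(im[p[1]-45:p[1]+30,p[0]-50:p[0]+50,::-1],(800,600),interpolation=cv2.INTER_CUBIC))
E
```

```text
12.2 [0.56632177 0.0105203  0.15009982] [-0.36823295  0.10412261 -1.76761285]
```

View pics/s2.png

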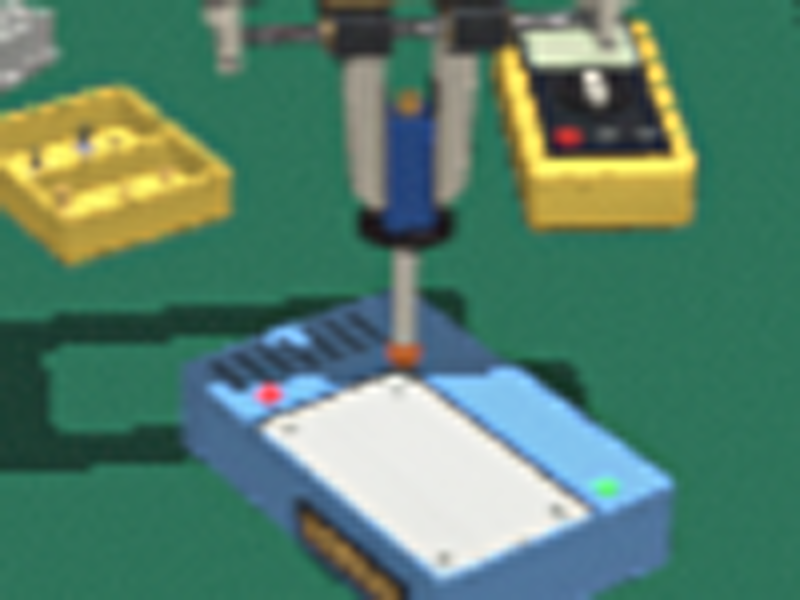

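Call:
servo_tool([
  [[1, -2.79, -1.13, 0, 0, 0, 0], [1, -2.79, -1.13, 0, 0, 0, 0], [1, -2.79, -1.13, 0, 0, 0, 0], [1, -2.79, -1.13, 0, 0, 0, 0], [1, -2.79, -1.13, 0, 0, 0, 0], [1, -2.79, -1.13, 0, 0, 0, 0], [1, -2.79, -1.13, 0, 0, 0, 0], [1, -2.79, -1.13, 0, 0, 0, 0], [1, -2.79, -1.13, 0, 0, 0, 0], [1, -2.79, -1.13, 0, 0, 0, 0], [1, -2.79, -1.13, 0, 0, 0, 0]],
])

```text
t: 13.35
tool_pos: [0.5355, -0.0024, 0.1501]
orientation: [-2.349, -2.087, 0.0]
force: [-0.6, -0.7, -1.1]
opening: 0.0217
```

Call:
servo_tool([
  [[1, -2.79, -1.13, 0, 0, 0, 0], [1, -2.79, -1.13, 0, 0, 0, 0], [1, -2.79, -1.13, 0, 0, 0, 0], [1, -2.79, -1.13, 0, 0, 0, 0], [1, -2.79, -1.13, 0, 0, 0, 0], [1, -2.79, -1.13, 0, 0, 0, 0], [1, -2.79, -1.13, 0, 0, 0, 0], [1, -2.79, -1.13, 0, 0, 0, 0], [1, -2.79, -1.13, 0, 0, 0, 0], [1, -2.79, -1.13, 0, 0, 0, 0], [1, -2.79, -1.13, 0, 0, 0, 0], [1, -1.8, -0.7, 0, 0, 0, 0]],
])

```text
t: 14.55
tool_pos: [0.503, -0.0156, 0.1501]
orientation: [-2.349, -2.086, 0.0]
force: [0.3, -0.2, -1.0]
opening: 0.0215
```

Call:
servo_tool([
  [[1, 0, 0, 0, 0, 0, 0], [1, 0, 0, 0, 0, 0, 0], [1, 0, 0, 0, 0, 0, 0]],
])

```text
t: 14.85
tool_pos: [0.5034, -0.0154, 0.1502]
orientation: [2.348, 2.087, 0.0]
force: [-0.2, 0.8, -1.1]
opening: 0.0218
```

```bash
python3 - <<'E'
from h import *
s=monitor.read_state(); im=eyes.read_camera("side"); i=eyes.camera_info("side")
print(s["t"],s["tool_pos"],s["force"]); t=s["tool_pos"]
p=proj([[*t[:2],t[2]-.1026]],i)[0].astype(int)
cv2.imwrite("pics/s3.png",cv2.resize(im[p[1]-45:p[1]+30,p[0]-50:p[0]+50,::-1],(800,600),interpolation=cv2.INTER_CUBIC))
E
```

```text
14.85 [ 0.50338709 -0.01540555  0.15016669] [-0.16108047  0.80437533 -1.13802128]
```

View pics/s3.png

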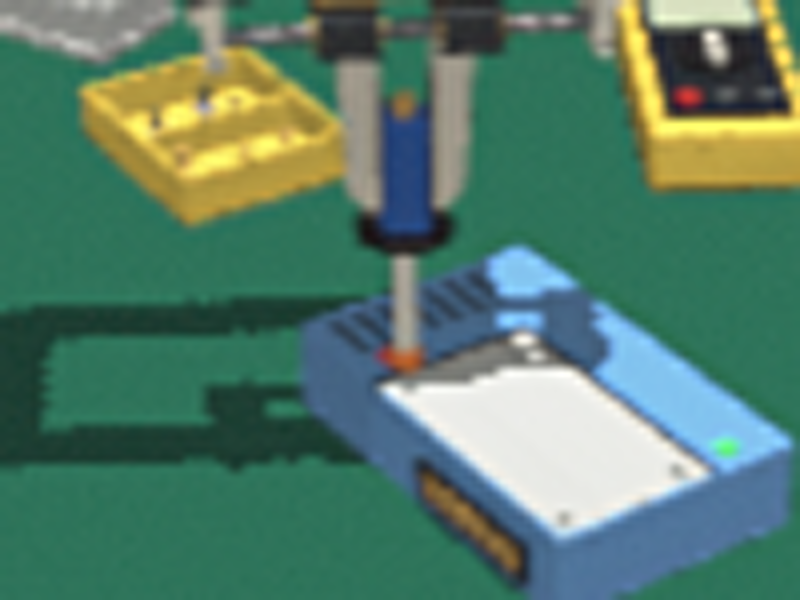

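Call:
servo_tool([
  [[1, 0, 0, 10, 0, 0, 0], [1, 0, 0, 25, 0, 0, 0], [1, 0, 0, 28, 0, 0, 0], [1, 0, 0, 15, 0, 0, 0]],
])

```text
t: 15.3
tool_pos: [0.5044, -0.0155, 0.2315]
orientation: [2.346, 2.085, 0.004]
force: [0.3, -0.3, -0.8]
opening: 0.022
```

Call:
servo_tool([
  [[1, 1.6, -14.5, 0, 0, 0, 0], [1, 3, -30, 0, 0, 0, 0], [1, 3.5, -30, 0, 0, 0, 0], [1, 3.5, -30, 0, 0, 0, 0], [1, 3.5, -30, 0, 0, 0, 0], [1, 3.5, -30, 0, 0, 0, 0], [1, 3.5, -30, 0, 0, 0, 0], [1, 3.5, -30, 0, 0, 0, 0], [1, 3.5, -30, 0, 0, 0, 0], [1, 3.5, -30, 0, 0, 0, 0], [1, 2, -20, 0, 0, 0, 0]],
])

```text
t: 16.4
tool_pos: [0.5367, -0.3227, 0.2259]
orientation: [-2.348, -2.084, 0.002]
force: [-0.1, 0.6, -1.5]
opening: 0.0222
```

Call:
servo_tool([
  [[1, 0, 0, 0, 0, 0, 0], [1, 0, 0, 0, 0, 0, 0], [1, 0, 0, 0, 0, 0, 0], [1, 0, 0, 0, 0, 0, 0]],
])

```text
t: 16.8
tool_pos: [0.5379, -0.3191, 0.2279]
orientation: [-2.347, -2.088, -0.0]
force: [-0.5, -0.3, -0.3]
opening: 0.0219
```

Call:
servo_tool([
  [[1, 0.4, -0.8, -6, 0, 0, 0], [1, 0, 0, -15, 0, 0, 0], [1, 0, 0, -20, 0, 0, 0], [1, 0, 0, -20, 0, 0, 0], [1, 0, 0, -20, 0, 0, 0], [1, 0, 0, -14, 0, 0, 0], [1, 0, 0, -6, 0, 0, 0], [1, 0, 0, -4, 0, 0, 0], [1, 0, 0, -2, 0, 0, 0], [1, 0, 0, 0, 0, 0, 0], [1, 0, 0, 0, 0, 0, 0]],
])

```text
t: 17.9
tool_pos: [0.5388, -0.3211, 0.1221]
orientation: [2.348, 2.086, 0.001]
force: [0.2, 0.4, -0.1]
opening: 0.022
```

Call:
servo_tool([
  [[1, 0, 0, -1, 0, 0, 0], [1, 0, 0, -1, 0, 0, 0], [1, 0, 0, 0, 0, 0, 0], [1, 0, 0, 0, 0, 0, 0]],
])

```text
t: 18.3
tool_pos: [0.5383, -0.3207, 0.1191]
orientation: [-2.348, -2.087, 0.0]
force: [0.1, -0.2, -1.6]
opening: 0.0218
```

Call:
servo_tool([
  [[1, 0, 0.5, -0.6, 0, 0, 0], [1, 0, 0, -0.6, 0, 0, 0], [1, 0, 0, 0, 0, 0, 0], [1, 0, 0, 0, 0, 0, 0], [1, 0, 0, 0, 0, 0, 0]],
])

```text
t: 18.8
tool_pos: [0.5383, -0.3203, 0.1179]
orientation: [2.349, 2.087, 0.0]
force: [-0.0, 1.3, -0.5]
opening: 0.0219
```

Call:
servo_tool([
  [[0.3, 0, 0, -0.3, 0, 0, 0], [0.3, 0, 0, 0, 0, 0, 0], [0, 0, 0, 0, 0, 0, 0], [-1, 0, 0, 0, 0, 0, 0], [-1, 0, 0, 0, 0, 0, 0], [-1, 0, 0, 0, 0, 0, 0], [-1, 0, 0, 0, 0, 0, 0], [-1, 0, 0, 0, 0, 0, 0], [-1, 0, 0, 0, 0, 0, 0], [-1, 0, 0, 0, 0, 0, 0]],
])

```text
t: 19.8
tool_pos: [0.5383, -0.3202, 0.1176]
orientation: [-2.349, -2.087, 0.0]
force: [-0.1, -0.2, -1.0]
opening: 0.0906
```

Call:
servo_tool([
  [[-1, 0, 0, 10, 0, 0, 0], [-1, 0, 0, 20, 0, 0, 0], [-1, 0, 0, 30, 0, 0, 0], [-1, 0, 0, 30, 0, 0, 0], [-1, 0, 0, 30, 0, 0, 0], [-1, 0, 0, 20, 0, 0, 0], [-1, 0, 20, 10, 0, 0, 0], [-1, 0, 20, 0, 0, 0, 0], [-1, 0, 0, 0, 0, 0, 0], [-1, 0, 0, 0, 0, 0, 0]],
])

```text
t: 20.8
tool_pos: [0.538, -0.2786, 0.2664]
orientation: [-2.345, -2.088, 0.001]
force: [-0.1, -0.1, -0.4]
opening: 0.0934
```

```bash
python3 - <<'E'
from h import *
s=monitor.read_state(); im=eyes.read_camera("side"); w=eyes.read_camera("wrist")
print(s["t"],s["tool_pos"],s["force"],s["opening"])
a=cv2.resize(im[190:290,200:320,::-1],(480,400),interpolation=cv2.INTER_CUBIC)
b=cv2.resize(w[120:270,190:320,::-1],(310,400),interpolation=cv2.INTER_CUBIC)
cv2.imwrite("pics/f.png",np.hstack([a,b]))
t=cv2.cvtColor(eyes.read_camera("top"),cv2.COLOR_RGB2BGR); d=cv2.absdiff(t,cv2.imread("pics/top0.png")).max(2)>60
for n,(x,y) in dict(tray=(171,226),meter=(180,146),heat=(118,240),driver=(297,144),pump=(364,164),tape=(401,250)).items(): print(n,d[y-22:y+22,x-30:x+30].sum())
E
```

```text
20.8 [ 0.53796257 -0.2786251   0.26638902] [-0.12639823 -0.05454749 -0.43973442] 0.09344326308537887
tray 0
meter 0
heat 0
driver 0
pump 870
tape 990
```

View pics/f.png

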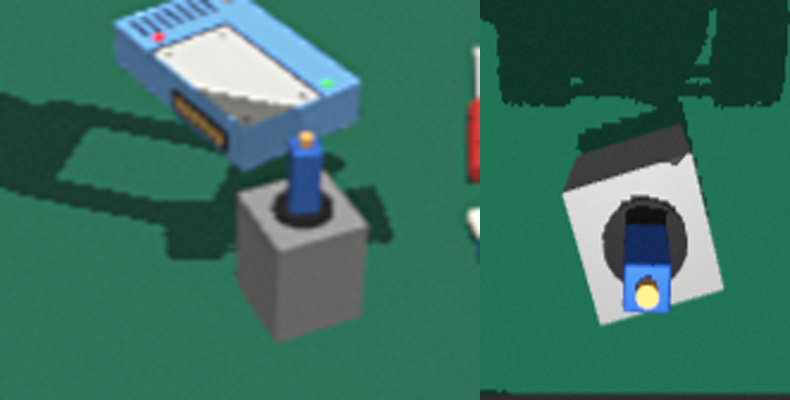

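```bash
python3 -c "
from plant import job; print(job.close_job())"
```

```text
the job is handed in; nothing more can be done
None
```

I took the probe from its stand, scanned the whole seam from green dot to red dot, put it back in the stand and handed the job in at about 21 s of the 62 s allowed.

- **Scan:** the tip moved at about 3 cm/s, roughly 1.5 mm above the top face by calculation. It paused for 0.1–0.2 s at the corner, where I took a picture. Wrist force stayed at noise level plus the probe's weight, so I saw no sign of contact. The seam positions from the wrist and top cameras differed by about 2.5 mm in y. At the corner the side picture suggested the tip was about 2 mm off, so I shifted the second leg by about 0.7 mm. The picture at the end showed the ball on the seam beside the red dot.
- **Put back:** the last pictures show the probe upright with its collar flat on the stand. The gripper is open and clear of it, and the force reading is about zero.
- **Other items:** before and after top pictures show no change at the tray, multimeter, heat sink or screwdriver. The check did flag changes at the solder pump and tape roll. I put this down to the arm or its shadow in that view but did not confirm it. The fingers never went below about 10 cm, well above either item.

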